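# Lock the V-block and hold a lens barrel seated in it

### The arm

A 6-joint arm with a two-finger parallel gripper is mounted at the origin on a cart in front of the work surface, level with it; the furniture and walls round the work are solid. World frame = base frame: x ahead of the robot, y to its left, z up, the work surface at z = 0. Lengths are in mm, angles in rad, forces in N, time in s.
With the tool pointing down it reaches from about 350 to 950 mm from the base axis. Payload 17.4 kg.
Tool frame: the origin (TCP) lies at the very end of the fingers, on their centre line; the grasp point (between the pads) lies bot.grip_point_offset behind it (bot.grip_point_offset is the distance from the TCP to the grasp point, in mm); z points along the fingers, y is the direction in which the jaws open and shut (so a half turn about z gives the same grasp; the last joint's range is limited). The gripper opens to 93 mm and grips with 3 to 60 N. Pads are 15 mm wide; open, the fingers measure 128 mm over their backs; the gripper's body (75 mm by 188 mm) begins 65 mm behind the grasp point.
Start: joints at [-1.223, 0.116, 1.442, -0, 1.584, -0.038], TCP at [253.994, -625.395, 218.646] pointing down, gripper open.
Joint ranges: [-2.83, 2.83], [-0.83, 2.19], [0.07, 2.5], [-1.14, 4.28], [0.01, 3], [-2.97, 2.97]. Speed limits (rad/s): [1.89, 1.89, 2.22, 3.14, 3.14, 3.14].

### API

Orientations are given as a rotation vector (axis times angle).
In Python, from cell import bot gives the robot as it stands.
- The arm moves only by the shell command python3 -m jog 'ROWS' [OPENING] [FORCE]. ROWS is JSON, a list of rows, each an object of numbers: "tx", "ty", "tz": the shift along the tool's x, y, z in m; "ax", "ay", "az": the turn, a rotation vector about the tool's x, y, z in rad. A call has 1 to 10 rows; each row shifts and turns the commanded pose from where the row before left it, along the tool's axes as they then stand; what a row does not reach is not made up. A row lasts 1/8 s, in which the tool goes at most 62.5 mm and 10.7 degrees, less where a joint would pass 70% of its speed; a pose out of reach is approached as far as the arm can. A call is refused whole if a number of a shift passes 0.0625 or a number of a turn 0.188, either way. A call with a gripper value outside its range is refused whole. OPENING is the closure, from -1 (fully open) to 1 (shut), set as the call begins (- or left out, the last holds). The fingers move at their own pace and stop on an object; FORCE is the grip in N (left out, the last holds). Time passes only in rows, so rows that do not move let the fingers close. It gives the time, the measured TCP pose, the force and the opening at its end, in the units of the state.
- bot.observe(): the state, without advancing time (a new reading comes with each control period).
- bot.capture(name): name is "scene" or "top"; returns (picture, depth): 384x512x3 uint8, blue, green, red; 384x512 float32, mm along the optical axis (not along the pixel's ray), 0 where there is no reading.
- bot.get_calibration(name): a dict with "fx", "fy", "cx", "cy" (pixels), "world_from_camera" (4x4, takes a point from camera to world coordinates). Camera axes: x right, y down, z forward; pixel columns grow to the right and rows downward; lengths in mm; the calibration is good to about 2 mm. A picture is of the moment at which its call begins. get_calibration takes no time and is no camera call.
- bot.sign_off(): hands the job in, once; it reports no verdict.
The state is a dict: "time": time; "q": joint angles; "joint_vel": joint speeds; "joint_efforts": joint torques, N m; "tool_pos": TCP position; "ee_rot": TCP orientation; "wrist_force": force on the tool from outside, world axes, zero at the start; "wrist_torque": the same for the moment, N m; "opening": opening from 0.0 (shut) to 1.0 (fully open).
Only numpy, scipy, OpenCV 4.12 (cv2) and the standard library are available. Lean on these libraries where they do the work, as an engineer would, in place of code of your own. Each camera call takes 0.05 s, during which the arm holds its last target.

### The job

First turn the turnbutton fully round so that its nose covers the foot of the V-block and locks it in its fixture. Then lift the lens barrel off its storage rest, lay it lengthwise in the V with its plain part on both pairs of V faces and the wide collar hanging free past an end, and press it gently but firmly down (about 10 N) onto both faces. Finish while still holding it pressed down, do not let go, and leave the other things on the bench where they are.

Things in the scene. Friction and masses are not known exactly. Their poses are not given: they have to be found in the camera images.
- fixture: Grey base plate fixed to the bench, 10 mm thick, with 6 mm high locating ribs round the V-block's seat. Origin at bench level under the centre of the seat; plate from x = -84 to +46, y = -58 to +58 mm. z up, the V runs along y, the turnbutton is on the -x side: vertical pivot at x = -60, y = +24 mm, flat bar 14 mm wide, its top 28 mm above the bench.
- turnbutton (a joint): Steel turnbutton on the fixture: nose 26 mm long on one side of the pivot, a tail with an upright knob 30 mm out on the other. 0 = open (tail to the fixture's +y), grows counter-clockwise seen from above to a stop at 1.571 = locked (tail to -x, nose to +x, 2 mm above the V-block's foot). Stays where left; 1 to 2 N at the knob turns it.
- knob_top (a point): Centre of the top of the turnbutton's round knob: 14 mm in diameter, 29 mm tall above the bar, its top 57 mm above the bench. Moves with the turnbutton.
- vblock: Loose steel V-block, 0.8 kg, between the ribs with 1.5 mm play. Origin: centre of its underside, 10 mm above the bench; z up. 90-degree groove along y, 92 mm long, 64 wide, top 42 mm, apex line 22 mm above the origin; foot 10 mm thick out to x = -50 mm. The seated barrel's axis lies at x = 0, 47.5 mm above the origin, 57.5 above the bench, its middle at y = 0 +-10 mm.
- v_near: The V faces on the turnbutton's (-x) side, part of the V-block, same frame; polished steel, friction about 0.25. The V stands only at two lands, y = -46 to -26 and +26 to +46 mm; between them is an open gap 52 mm long (floor 10 mm above the origin) with room for fingers beside the barrel.
- v_far: The V faces on the far (+x) side, part of the V-block, same frame and same two lands.
- rest: White plastic storage rest fixed to the bench, 64 x 100 mm. Two shallow saddles 10 mm thick, 72 mm apart, about 33 mm tall, carry the barrel along the rest's y, its axis 45 mm above the bench; 62 mm of barrel is free between them. Origin at the centre of its underside.
- lens: Lens barrel, bare aluminium cylinder, 36 mm in diameter, about 0.2 kg, plain part 108 mm long, with a knurled collar 44 mm in diameter, 10 mm long, at its +y end. Origin on the axis in the middle of the plain part; y is the axis (collar from y = +54 to +64 mm). It may be laid either way round.
- petri_1: Bystander, leave alone: clear petri dish, 60 mm wide, 12 tall. Origin at the centre of its underside.
- stopper_1: Bystander, leave alone: pale rubber stopper, 25 mm wide, 24 tall. Origin at the centre of its underside.
- bottle_cap: Bystander, leave alone: screw cap, 34 mm wide, 12 tall. Origin at the centre of its underside.
- marker: Bystander, leave alone: marker pen lying flat, 117 mm long along its y, 12 wide. Origin at the centre of its underside.
- tweezers: Bystander, leave alone: steel tweezers lying on edge, 133 mm long along their y. Origin at the centre of its underside.
Mind the look-alikes: they are no part of the job. Leave any yellow look-alike of the vblock alone.

How it is judged (in metres and radians):
On the way, in this order (a step that is already met when the one before it is completed fails the run):
1. the turnbutton is turned fully over the V-block's foot (value of joint turnbutton above 1.3 rad), for 0.2 s.
2. the lens barrel is lifted clear of its rest by the gripper (height (world z) of lens above 0.085 m and contact force between lens and the fingers above 1 N), for 0.2 s.
At the end, for the whole second after the job is handed in: Turnbutton past 1.3 rad, V-block in its seat; barrel at rest in the V within 3 mm across and in height, 10 mm along, 0.04 rad; more than 3 N on each side of the V (its weight alone gives less) and between gripper and barrel (value of joint turnbutton above 1.3 rad and contact force between lens and v_near above 3 N and contact force between lens and v_far above 3 N and contact force between lens and the fingers above 3 N and x of lens in the frame of vblock between -0.003 and 0.003 m and y of lens in the frame of vblock between -0.01 and 0.01 m and z of lens in the frame of vblock between 0.0445 and 0.0495 m and angle between the y axis of lens and the y axis of vblock, either way round below 0.04 rad and horizontal distance between vblock and fixture below 0.006 m and height (world z) of vblock between 0.008 and 0.0125 m and linear speed of lens below 0.01 m/s); the arm keeps its last pose, push and grip.
It fails at once if the barrel was slammed or crushed into the V (more than 60 N on a side) (contact force between lens and v_near above 60 N or contact force between lens and v_far above 60 N).
It fails at once if the barrel was dropped onto the bench (height (world z) of lens below 0.032 m).
It fails at once if a bystander was pushed away (distance of any of petri_1, stopper_1, bottle_cap, marker, tweezers from where it was at the start of the episode above 0.03 m).
It also fails if it takes over 53 s, if anything falls off the work surface, if the arm or the gripper's body presses on something with over 40 N, if the wrist force passes 120 N, or if a joint passes its speed limit or range.

## Working session

There is one attempt and no reset: what is moved stays moved. The work goes in short steps, Python scripts to look and compute and a shell command to move; the robot and the scene stay as the last step left them, time stands still between calls to the robot, and variables do not carry over. Pictures are saved under pics/ and viewed, and the job is handed in when it is done.

```bash
ls; mkdir -p pics; python3 - <<'E'
from cell import bot
import cv2,numpy as np
np.set_printoptions(precision=3,suppress=True)
s=bot.observe();print(s, bot.grip_point_offset)
for n in("scene","top"):
    p,d=bot.capture(n);cv2.imwrite(f"pics/{n}0.png",p);np.save(f"{n}0.npy",d);
    print(n,bot.get_calibration(n))
E
```

```text
pics
{'time': 0.0, 'q': array([-1.223,  0.117,  1.442,  0.   ,  1.584, -0.038]), 'joint_vel': array([ 0.   , -0.001, -0.   , -0.002, -0.   , -0.001]), 'joint_efforts': array([  0.002, -72.125, -62.261,   0.078,   0.024,  -0.   ]), 'tool_pos': array([ 253.932, -625.197,  217.882]), 'ee_rot': array([-3.082, -0.602,  0.   ]), 'wrist_force': array([-0.614, -0.119,  0.398]), 'wrist_torque': array([0.012, 0.045, 0.017]), 'opening': 1.0020877538778286} 18.8
scene {'fx': 350.6905284706918, 'fy': 350.6905284706918, 'cx': 254.79891784417347, 'cy': 193.07622526337605, 'world_from_camera': array([[  -0.821,   -0.332,    0.464,  120.441],
       [  -0.57 ,    0.442,   -0.692, 1025.936],
       [   0.024,   -0.833,   -0.552,  636.709],
       [   0.   ,    0.   ,    0.   ,    1.   ]])}
top {'fx': 410.1829164331715, 'fy': 410.1829164331715, 'cx': 252.9034277442973, 'cy': 191.10118954842235, 'world_from_camera': array([[   0.014,   -0.993,    0.121,  481.396],
       [  -1.   ,   -0.015,   -0.008,  342.753],
       [   0.01 ,   -0.121,   -0.993, 1074.907],
       [   0.   ,    0.   ,    0.   ,    1.   ]])}
```

View pics/scene0.png

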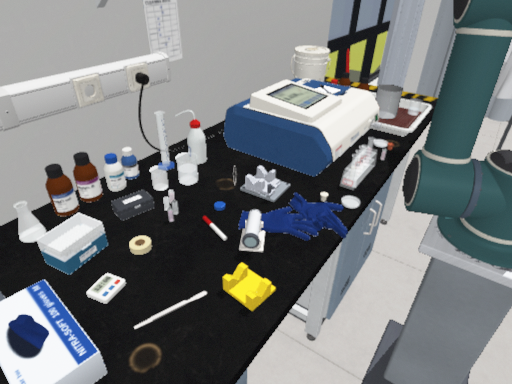

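View pics/top0.png

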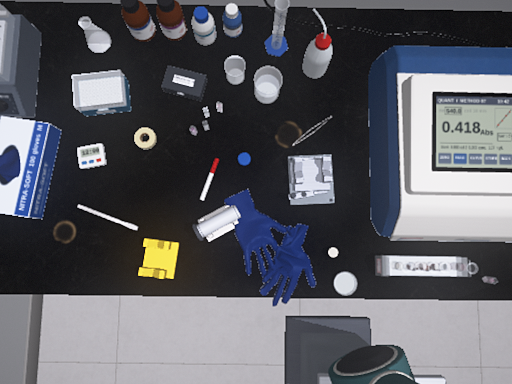

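```bash
cat > h.py <<'E'
from cell import bot
import cv2,numpy as np
np.set_printoptions(precision=2,suppress=True)
def crop(p,name,u0,v0,u1,v1,k):
    c=cv2.resize(p[v0:v1,u0:u1],None,fx=k,fy=k,interpolation=cv2.INTER_CUBIC);cv2.imwrite(name,c)
def pz(n,u,v,z):
    c=bot.get_calibration(n);T=c["world_from_camera"]
    r=T[:3,:3]@np.array([(u-c["cx"])/c["fx"],(v-c["cy"])/c["fy"],1]);o=T[:3,3]
    return o+r*(z-o[2])/r[2]
def pd(n,d):
    c=bot.get_calibration(n);T=c["world_from_camera"]
    v,u=np.mgrid[:d.shape[0],:d.shape[1]]
    P=np.stack([(u-c["cx"])/c["fx"]*d,(v-c["cy"])/c["fy"]*d,d,np.ones_like(d)],-1)
    return (P@T.T)[...,:3]
def proj(n,X):
    c=bot.get_calibration(n);T=np.linalg.inv(c["world_from_camera"])
    X=np.atleast_2d(X);P=X@T[:3,:3].T+T[:3,3]
    return np.c_[P[:,0]/P[:,2]*c["fx"]+c["cx"],P[:,1]/P[:,2]*c["fy"]+c["cy"]]
E
python3 - <<'E'
from h import *
p=cv2.imread("pics/top0.png")
crop(p,"pics/tfix.png",270,140,350,215,8)
crop(p,"pics/tlens.png",180,185,260,255,8)
s=cv2.imread("pics/scene0.png")
crop(s,"pics/sfix.png",230,155,300,210,10)
crop(s,"pics/slens.png",230,200,280,260,9)
E
```

```text
(no output)
```

View pics/tfix.png

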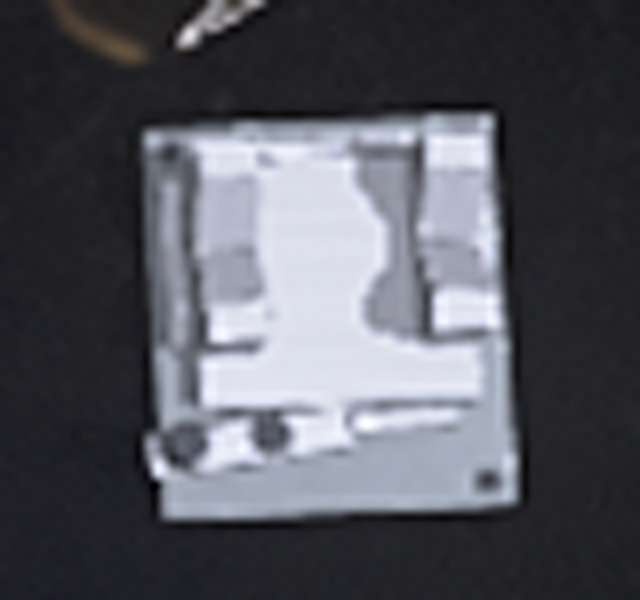

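View pics/tlens.png

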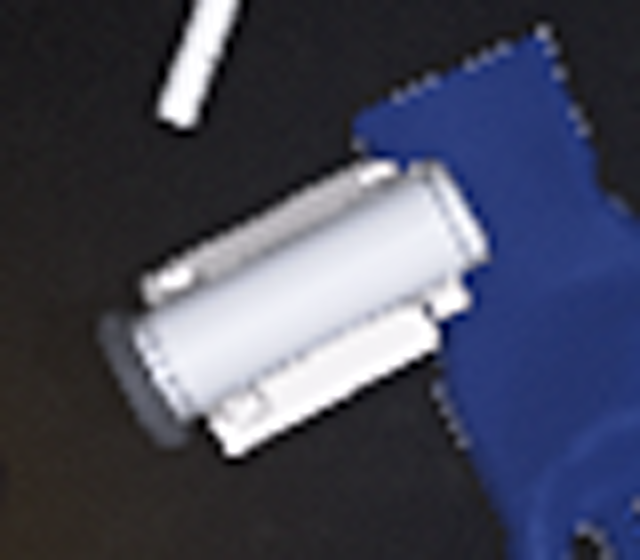

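View pics/sfix.png

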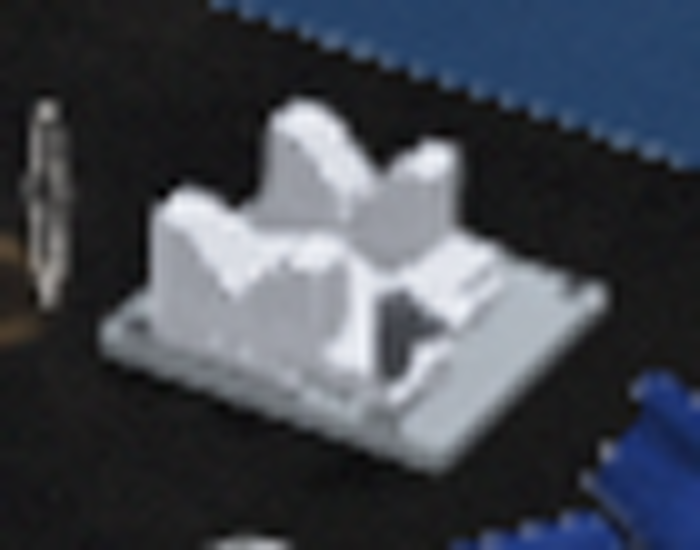

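View pics/slens.png

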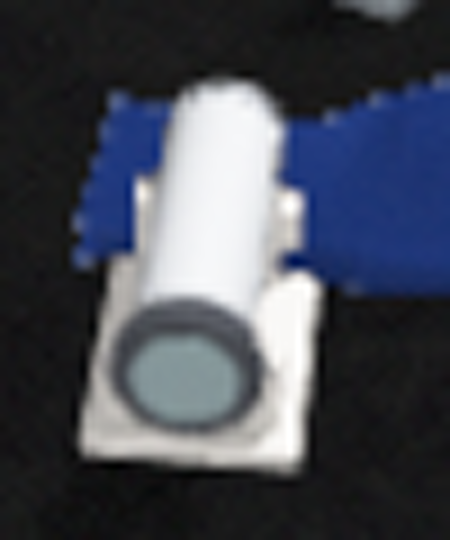

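```bash
cat > m.py <<'E'
from h import *
from scipy.optimize import least_squares
C=np.array([[143,130],[492,113],[517,500],[163,520]])/8+[270-.4,140-.4]
W=np.array([pz("top",u,v,10)[:2] for u,v in C])
L=np.array([[46,58],[46,-58],[-84,-58],[-84,58]])
f=lambda p:(L@np.array([[np.cos(p[2]),np.sin(p[2])],[-np.sin(p[2]),np.cos(p[2])]])+p[:2]-W).ravel()
r=least_squares(f,[500,150,0]);print("fixture",r.x,f(r.x))
print("knob",pz("top",183/8+269.6,440/8+139.6,57)); print("pivot",pz("top",270/8+269.6,432/8+139.6,28))
p=r.x;R=np.array([[np.cos(p[2]),-np.sin(p[2])],[np.sin(p[2]),np.cos(p[2])]])
print("pred knob(0)",p[:2]+R@[-60,54],"pivot",p[:2]+R@[-60,24],"locked",p[:2]+R@[-90,24])
# lens by depth
for n in("top","scene"):
    d=np.load(n+"0.npy");P=pd(n,d)
    g=pz("top",217,221,50)[:2]
    m=(d>0)&(np.hypot(P[...,0]-g[0],P[...,1]-g[1])<75)&(P[...,2]>48)&(P[...,2]<75)
    Q=P[m];print(n,len(Q),Q.min(0),Q.max(0))
    def h(q):
        x,y,th,z,rr=q;ax=np.array([-np.sin(th),np.cos(th)])
        dd=(Q[:,0]-x)*ax[1]-(Q[:,1]-y)*ax[0]
        return np.hypot(dd,Q[:,2]-z)-18
    s=least_squares(h,[g[0],g[1],-1.9+np.pi/2,45,18],loss='soft_l1') if 0 else least_squares(h,[g[0],g[1],-.4,45,18],loss='soft_l1')
    x,y,th=s.x[:3];ax=np.array([-np.sin(th),np.cos(th)]);t=(Q[:,:2]-[x,y])@ax
    print(s.x,np.sqrt(np.mean(s.fun**2)),"ends",[x,y]+ax*t.min(),[x,y]+ax*t.max(),t.min(),t.max())
E
python3 m.py
```

```text
fixture [665.26 183.38   0.06] [ 0.68  0.48  0.1   0.39 -1.01 -0.49  0.24 -0.38]
knob [598.58 235.06  57.  ]
pivot [604.94 203.99  28.  ]
pred knob(0) [602.08 233.63] pivot [603.91 203.69] locked [573.96 201.86]
top 682 [482.57 367.66  48.24] [567.97 484.43  69.51]
[534.98 411.95   0.51  45.04  18.  ] 2.0081975454640975 ends [557.01 372.86] [499.02 475.74] -44.880386149896246 73.2190315009365
scene 413 [483.19 364.87  48.04] [569.49 484.72  67.12]
[534.98 414.1    3.65  43.61  18.  ] 2.542421987481353 ends [499.35 477.4 ] [558.29 372.68] -72.64179336309803 47.53108926802378
```

```bash
cat > ov.py <<'E'
from h import *
fx,fy,ft=665.3,183.4,.06
R=np.array([[np.cos(ft),-np.sin(ft)],[np.sin(ft),np.cos(ft)]])
def F(x,y,z): return np.r_[[fx,fy]+R@[x,y],z]
def circ(c,r,z): return [F(c[0]+r*np.cos(a),c[1]+r*np.sin(a),z) for a in np.linspace(0,6.28,24)]
lx,ly,lt=531.2,419.9,.51
u=np.array([-np.sin(lt),np.cos(lt),0]);w=np.array([np.cos(lt),np.sin(lt),0]);
def ring(t,r): return [np.array([lx,ly,45])+u*t+r*(w*np.cos(a)+np.array([0,0,1])*np.sin(a)) for a in np.linspace(0,6.28,24)]
for n,b1,b2,k in(("top",(270,140,350,215),(180,185,260,255),8),("scene",(230,155,300,210),(225,195,285,260),9)):
    p=cv2.imread(f"pics/{n}0.png")
    for b,curves,o in((b1,[[F(46,58,10),F(46,-58,10),F(-84,-58,10),F(-84,58,10),F(46,58,10)],circ((-60,54),7,57),[F(-32,46,52),F(32,46,52),F(32,-46,52),F(-32,-46,52),F(-32,46,52)]],"f"),(b2,[ring(-54,18),ring(54,22),ring(64,22)],"l")):
        c=cv2.resize(p[b[1]:b[3],b[0]:b[2]],None,fx=k,fy=k,interpolation=cv2.INTER_CUBIC)
        for q in curves:
            a=(proj(n,np.array(q))-[b[0],b[1]]+.5)*k
            cv2.polylines(c,[a.astype(int)],False,(0,0,255),1)
        cv2.imwrite(f"pics/ov_{n}_{o}.png",c)
E
python3 ov.py
python3 - <<'E'
from h import *
d=np.load("top0.npy");P=pd("top",d)
for x0 in range(250,900,50):
    print(x0,end=": ")
    for y0 in range(-300,650,50):
        m=(d>0)&(P[...,0]>=x0)&(P[...,0]<x0+50)&(P[...,1]>=y0)&(P[...,1]<y0+50)
        print(int(P[m][:,2].max()) if m.any() else "--",end=" ")
    print()
print("cols y0=-300..600")
E
cd pics; python3 -c "
import cv2,numpy as np
a=[cv2.resize(cv2.imread(f'ov_{n}_{o}.png'),(400,300)) for n in('top','scene') for o in 'fl']
cv2.imwrite('ovall.png',np.vstack([np.hstack(a[:2]),np.hstack(a[2:])]))"
```

```text
250: -- -- -- -- -- -- 179 168 -- -- -- -- -- -- -- -- -- -- -- 
300: 3 3 4 4 6 4 4 13 13 5 27 36 5 5 7 6 3 5 6 
350: 46 5 30 5 5 9 53 17 18 46 49 59 65 5 7 5 13 45 46 
400: 33 2 121 110 117 114 68 16 27 49 54 52 41 30 5 5 14 46 46 
450: 128 128 128 131 127 128 122 4 28 27 51 43 35 33 59 68 47 46 44 
500: 147 182 183 184 182 185 182 5 5 41 48 27 31 66 67 69 5 5 7 
550: -- 210 210 210 210 211 207 5 14 29 60 5 25 66 59 13 6 5 6 
600: -- 214 215 215 216 216 214 5 54 55 57 5 19 21 14 15 6 6 5 
650: -- 220 219 219 220 220 218 5 54 53 55 5 14 16 18 13 7 6 6 
700: -- 223 225 224 225 227 222 6 14 19 15 5 13 16 6 6 6 21 22 
750: -- 229 231 230 230 231 227 5 4 11 9 5 4 7 6 50 44 22 22 
800: -- 234 237 235 236 236 233 4 6 9 4 91 91 5 48 45 4 5 4 
850: 184 189 188 187 190 189 189 5 3 6 5 93 94 71 4 42 42 41 5 
cols y0=-300..600
```

View pics/ovall.png

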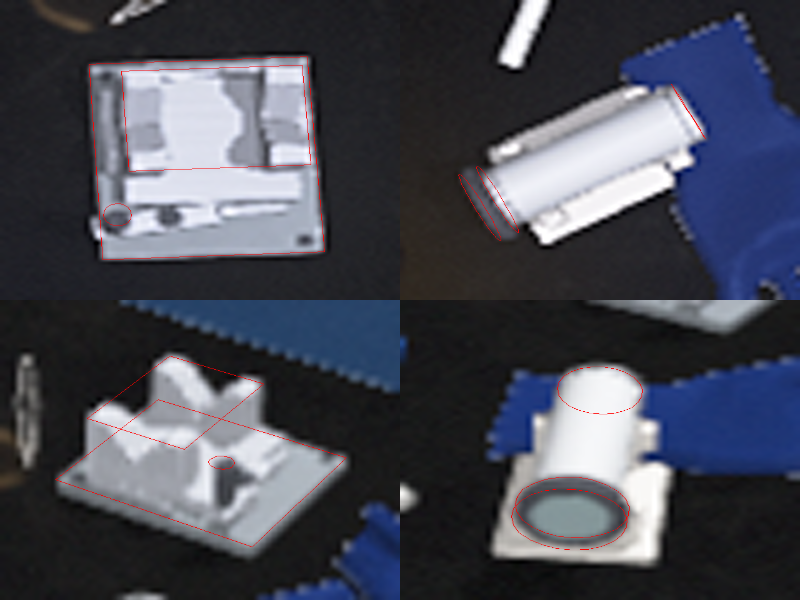

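```bash
cat > plan.py <<'E'
import sys,json
from h import *
from scipy.spatial.transform import Rotation as Ro
# plan.py x y z headingdeg(of tool y) n [from-index]
def plan(x,y,z,hd,n):
    s=bot.observe();p=np.array(s["tool_pos"]);R=Ro.from_rotvec(s["ee_rot"])
    ty=R.apply([0,1,0]);h=np.degrees(np.arctan2(ty[1],ty[0]))
    a=np.radians(hd);Y=np.array([np.cos(a),np.sin(a),0]);Z=np.array([0,0,-1.]);X=np.cross(Y,Z)
    G=Ro.from_matrix(np.c_[X,Y,Z]);rv=(R.inv()*G).as_rotvec()
    d=(np.array([x,y,z])-p)/n/1000
    print("pos",p,"head",h,"tool z",R.apply([0,0,1]),"t",s["time"],"F",s["wrist_force"],"open",s["opening"])
    Q=R;rows=[]
    for i in range(n):
        l=Q.inv().apply(d);r={}
        for k,v in zip(("tx","ty","tz","ax","ay","az"),np.r_[l,rv/n]):
            v=round(v,4 if n<6 else 3)
            if v: r[k]=v
        rows.append(r);Q=Q*Ro.from_rotvec(rv/n)
    for i in range(0,n,10): print(json.dumps(rows[i:i+10]))
if __name__=="__main__": plan(*map(float,sys.argv[1:5]),int(sys.argv[5]))
E
python3 plan.py 254 -625 300 -68 2;python3 plan.py 599 235 300 48 19
```

```text
pos [ 253.93 -625.22  217.98] head -67.89564317622165 tool z [-0.  0. -1.] t 0.1 F [-0.38 -0.63  0.11] open 0.9968603416340251
[{"tx": 0.0001, "ty": -0.0001, "tz": -0.041, "ax": -0.0005, "az": 0.0009}, {"tx": 0.0001, "ty": -0.0001, "tz": -0.041, "ax": -0.0005, "az": 0.0009}]
pos [ 253.93 -625.22  217.98] head -67.89564317622165 tool z [-0.  0. -1.] t 0.1 F [-0.38 -0.63  0.11] open 0.9968603416340251
[{"tx": 0.034, "ty": -0.035, "tz": -0.004, "az": -0.106}, {"tx": 0.037, "ty": -0.031, "tz": -0.004, "az": -0.106}, {"tx": 0.041, "ty": -0.027, "tz": -0.004, "az": -0.106}, {"tx": 0.043, "ty": -0.023, "tz": -0.004, "az": -0.106}, {"tx": 0.045, "ty": -0.018, "tz": -0.004, "az": -0.106}, {"tx": 0.047, "ty": -0.013, "tz": -0.004, "az": -0.106}, {"tx": 0.048, "ty": -0.008, "tz": -0.004, "az": -0.106}, {"tx": 0.049, "ty": -0.003, "tz": -0.004, "az": -0.106}, {"tx": 0.049, "ty": 0.002, "tz": -0.004, "az": -0.106}, {"tx": 0.048, "ty": 0.008, "tz": -0.004, "az": -0.106}]
[{"tx": 0.047, "ty": 0.013, "tz": -0.004, "az": -0.106}, {"tx": 0.046, "ty": 0.018, "tz": -0.004, "az": -0.106}, {"tx": 0.043, "ty": 0.022, "tz": -0.004, "az": -0.106}, {"tx": 0.041, "ty": 0.027, "tz": -0.004, "az": -0.106}, {"tx": 0.038, "ty": 0.031, "tz": -0.004, "az": -0.106}, {"tx": 0.034, "ty": 0.035, "tz": -0.004, "az": -0.106}, {"tx": 0.03, "ty": 0.038, "tz": -0.004, "az": -0.106}, {"tx": 0.026, "ty": 0.041, "tz": -0.004, "az": -0.106}, {"tx": 0.022, "ty": 0.044, "tz": -0.004, "az": -0.106}]
```

```bash
python3 -m jog '[{"tz":-0.041},{"tz":-0.041},{"tx":0.034,"ty":-0.035,"az":-0.106},{"tx":0.037,"ty":-0.031,"az":-0.106},{"tx":0.041,"ty":-0.027,"az":-0.106},{"tx":0.043,"ty":-0.023,"az":-0.106},{"tx":0.045,"ty":-0.018,"az":-0.106},{"tx":0.047,"ty":-0.013,"az":-0.106},{"tx":0.048,"ty":-0.008,"az":-0.106},{"tx":0.049,"ty":-0.003,"az":-0.106}]' 0 10
python3 plan.py 599 235 300 48 11
```

```text
pos [ 253.93 -625.22  217.98] head -67.89564317622165 tool z [-0.  0. -1.] t 0.1 F [-0.38 -0.63  0.11] open 0.9968603416340251
[{"tx": 0.058, "ty": -0.061, "tz": -0.007, "az": -0.184}, {"tx": 0.069, "ty": -0.049, "tz": -0.007, "az": -0.184}, {"tx": 0.076, "ty": -0.036, "tz": -0.007, "az": -0.184}, {"tx": 0.082, "ty": -0.021, "tz": -0.007, "az": -0.184}, {"tx": 0.084, "ty": -0.006, "tz": -0.007, "az": -0.184}, {"tx": 0.084, "ty": 0.01, "tz": -0.007, "az": -0.184}, {"tx": 0.081, "ty": 0.025, "tz": -0.007, "az": -0.184}, {"tx": 0.075, "ty": 0.039, "tz": -0.007, "az": -0.184}, {"tx": 0.066, "ty": 0.052, "tz": -0.007, "az": -0.184}, {"tx": 0.056, "ty": 0.063, "tz": -0.007, "az": -0.184}]
[{"tx": 0.043, "ty": 0.072, "tz": -0.007, "az": -0.184}]validation failed for argument at $[0]...
```

```bash
python3 -m jog '[{"tx":0,"ty":0,"tz":-0.041,"ax":0,"ay":0,"az":0},{"tx":0,"ty":0,"tz":-0.041,"ax":0,"ay":0,"az":0},{"tx":0.034,"ty":-0.035,"tz":0,"ax":0,"ay":0,"az":-0.106},{"tx":0.037,"ty":-0.031,"tz":0,"ax":0,"ay":0,"az":-0.106},{"tx":0.041,"ty":-0.027,"tz":0,"ax":0,"ay":0,"az":-0.106},{"tx":0.043,"ty":-0.023,"tz":0,"ax":0,"ay":0,"az":-0.106},{"tx":0.045,"ty":-0.018,"tz":0,"ax":0,"ay":0,"az":-0.106},{"tx":0.047,"ty":-0.013,"tz":0,"ax":0,"ay":0,"az":-0.106},{"tx":0.048,"ty":-0.008,"tz":0,"ax":0,"ay":0,"az":-0.106},{"tx":0.049,"ty":-0.003,"tz":0,"ax":0,"ay":0,"az":-0.106}]' 0 10
sed -i 's/            if v: r\[k\]=v/            r[k]=v if v else 0/' plan.py
python3 plan.py 599 235 300 48 11
```

```text
time: 1.35
tool_pos: [399.9, -262.2, 300.4]
ee_rot: [-2.559, -1.822, 0.0]
wrist_force: [1.2, 0.7, 0.6]
opening: 0.501
pos [ 399.94 -262.19  300.43] head -19.120291046135105 tool z [-0.  0. -1.] t 1.35 F [1.15 0.69 0.65] open 0.501485175126342
[{"tx": 0.049, "ty": 0.002, "tz": 0, "ax": 0, "ay": 0, "az": -0.106}, {"tx": 0.048, "ty": 0.007, "tz": 0, "ax": 0, "ay": 0, "az": -0.106}, {"tx": 0.047, "ty": 0.013, "tz": 0, "ax": 0, "ay": 0, "az": -0.106}, {"tx": 0.045, "ty": 0.017, "tz": 0, "ax": 0, "ay": 0, "az": -0.106}, {"tx": 0.043, "ty": 0.022, "tz": 0, "ax": 0, "ay": 0, "az": -0.106}, {"tx": 0.041, "ty": 0.027, "tz": 0, "ax": 0, "ay": 0, "az": -0.106}, {"tx": 0.038, "ty": 0.031, "tz": 0, "ax": 0, "ay": 0, "az": -0.106}, {"tx": 0.034, "ty": 0.035, "tz": 0, "ax": 0, "ay": 0, "az": -0.106}, {"tx": 0.03, "ty": 0.038, "tz": 0, "ax": 0, "ay": 0, "az": -0.106}, {"tx": 0.026, "ty": 0.041, "tz": 0, "ax": 0, "ay": 0, "az": -0.106}]
[{"tx": 0.022, "ty": 0.044, "tz": 0, "ax": 0, "ay": 0, "az": -0.106}]
```

```bash
python3 -m jog '[{"tx":0.049,"ty":0.002,"tz":0,"ax":0,"ay":0,"az":-0.106},{"tx":0.048,"ty":0.007,"tz":0,"ax":0,"ay":0,"az":-0.106},{"tx":0.047,"ty":0.013,"tz":0,"ax":0,"ay":0,"az":-0.106},{"tx":0.045,"ty":0.017,"tz":0,"ax":0,"ay":0,"az":-0.106},{"tx":0.043,"ty":0.022,"tz":0,"ax":0,"ay":0,"az":-0.106},{"tx":0.041,"ty":0.027,"tz":0,"ax":0,"ay":0,"az":-0.106},{"tx":0.038,"ty":0.031,"tz":0,"ax":0,"ay":0,"az":-0.106},{"tx":0.034,"ty":0.035,"tz":0,"ax":0,"ay":0,"az":-0.106},{"tx":0.030,"ty":0.038,"tz":0,"ax":0,"ay":0,"az":-0.106},{"tx":0.026,"ty":0.041,"tz":0,"ax":0,"ay":0,"az":-0.106}]'
python3 plan.py 599 235 100 48 4
```

```text
time: 2.6
tool_pos: [583.4, 188.6, 300.3]
ee_rot: [-1.287, -2.866, 0.0]
wrist_force: [0.6, -0.9, 0.2]
opening: 0.499
pos [583.43 188.61 300.32] head 41.636103131450945 tool z [-0. -0. -1.] t 2.6 F [ 0.63 -0.86  0.25] open 0.49872888676572663
[{"tx": 0.0061, "ty": 0.0106, "tz": 0.0501, "ax": -0.0001, "ay": 0, "az": -0.0278}, {"tx": 0.0058, "ty": 0.0108, "tz": 0.0501, "ax": -0.0001, "ay": 0, "az": -0.0278}, {"tx": 0.0055, "ty": 0.0109, "tz": 0.0501, "ax": -0.0001, "ay": 0, "az": -0.0278}, {"tx": 0.0052, "ty": 0.0111, "tz": 0.0501, "ax": -0.0001, "ay": 0, "az": -0.0278}]
```

```bash
python3 -m jog '[{"tx":0.0061,"ty":0.0106,"tz":0.05,"ax":0,"ay":0,"az":-0.028},{"tx":0.0058,"ty":0.0108,"tz":0.05,"ax":0,"ay":0,"az":-0.028},{"tx":0.0055,"ty":0.0109,"tz":0.05,"ax":0,"ay":0,"az":-0.028},{"tx":0.0052,"ty":0.0111,"tz":0.05,"ax":0,"ay":0,"az":-0.028}]'
python3 - <<'E'
from h import *
p,d=bot.capture("scene");q,_=bot.capture("top")
crop(p,"pics/s1.png",215,120,315,215,6)
crop(q,"pics/t1.png",260,120,360,215,6)
E
python3 plan.py 599 235 34 48 2
```

```text
time: 3.1
tool_pos: [598.5, 233.7, 98.8]
ee_rot: [-1.128, -2.932, 0.0]
wrist_force: [1.6, 0.1, 0.6]
opening: 0.499
pos [596.32 233.18  94.56] head 47.906801708329105 tool z [-0.01 -0.   -1.  ] t 3.2 F [-1.03  0.94  0.05] open 0.4994800303150076
[{"tx": -0.0005, "ty": 0.0018, "tz": 0.0303, "ax": -0.0038, "ay": -0.0021, "az": -0.0008}, {"tx": -0.0004, "ty": 0.0017, "tz": 0.0303, "ax": -0.0038, "ay": -0.0021, "az": -0.0008}]
```

View pics/s1.png

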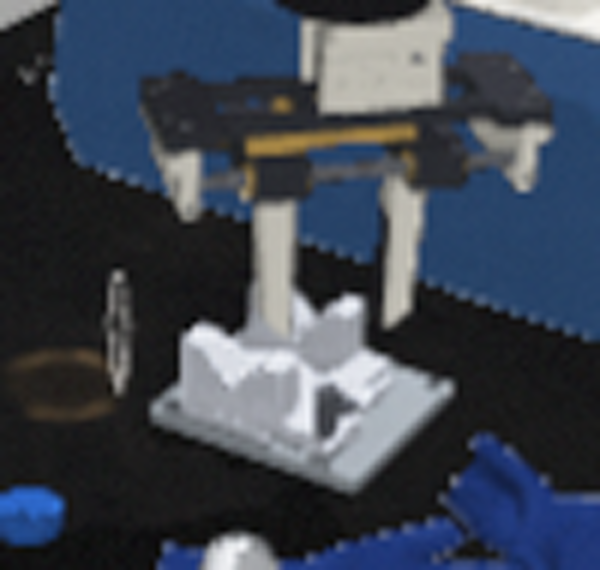

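View pics/t1.png

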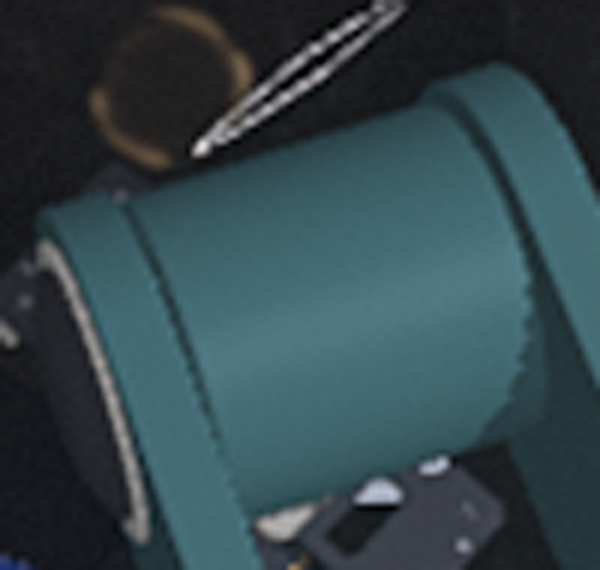

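```bash
python3 -m jog '[{"tx":0,"ty":0,"tz":0.02,"ax":0,"ay":0,"az":0},{"tx":0,"ty":0,"tz":0.02,"ax":0,"ay":0,"az":0},{"tx":0,"ty":0,"tz":0.017,"ax":0,"ay":0,"az":0},{"tx":0,"ty":0,"tz":0.008,"ax":0,"ay":0,"az":0},{"tx":0,"ty":0,"tz":0,"ax":0,"ay":0,"az":0},{"tx":0,"ty":0,"tz":0,"ax":0,"ay":0,"az":0}]'
python3 plan.py 599 235 34 48 1
python3 - <<'E'
from h import *
p,d=bot.capture("scene")
crop(p,"pics/s2.png",235,140,305,205,8)
E
```

```text
time: 3.95
tool_pos: [599.2, 233.5, 36.4]
ee_rot: [1.13, 2.931, 0.001]
wrist_force: [-0.1, -0.1, -0.1]
opening: 0.502
pos [599.15 233.46  36.39] head 47.840315149869426 tool z [ 0.  0. -1.] t 3.95 F [-0.13 -0.09 -0.14] open 0.5024395975021331
[{"tx": 0.0011, "ty": 0.001, "tz": 0.0024, "ax": 0.0008, "ay": 0.0005, "az": -0.0028}]
```

View pics/s2.png

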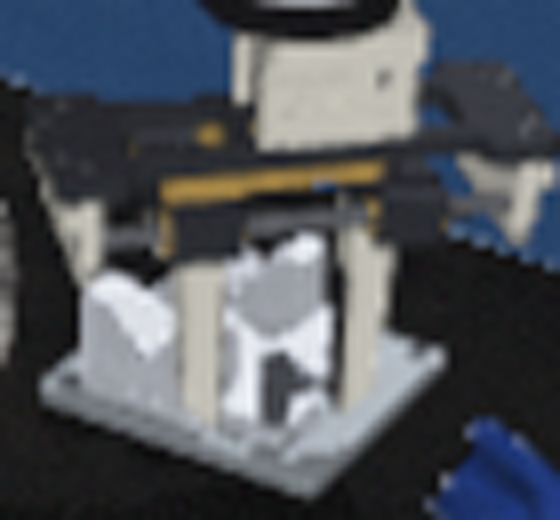

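```bash
python3 -m jog '[{"tx":0,"ty":0,"tz":0,"ax":0,"ay":0,"az":0},{"tx":0,"ty":0,"tz":0,"ax":0,"ay":0,"az":0},{"tx":0,"ty":0,"tz":0,"ax":0,"ay":0,"az":0},{"tx":0,"ty":0,"tz":0,"ax":0,"ay":0,"az":0}]' 1 8
cat > arc.py <<'E'
from h import *
s=bot.observe();print(s["tool_pos"],s["wrist_force"],s["opening"]*93)
a=np.radians(47.84);X=np.array([-np.sin(a),np.cos(a)]);Y=np.array([np.cos(a),np.sin(a)])
K=lambda t:np.array([604,203.7])+30*np.array([-np.sin(t+.06),np.cos(t+.06)])
th=np.linspace(.12,1.56,11);P=[s["tool_pos"][:2]]+[K(t) for t in th[1:]]
print(K(.12))
for d in np.diff(P,axis=0): print(round(d@X/1000,4),round(d@Y/1000,4))
E
python3 arc.py
```

```text
time: 4.5
tool_pos: [598.8, 233.2, 35.7]
ee_rot: [1.13, 2.931, -0.0]
wrist_force: [0.1, -0.4, 1.6]
opening: 0.149
[598.8  233.21  35.66] [ 0.05 -0.44  1.57] 13.817069543132746
[598.63 233.22]
0.0025 -0.0037
0.0018 -0.0039
0.0013 -0.0041
0.0006 -0.0043
0.0 -0.0043
-0.0006 -0.0043
-0.0012 -0.0041
-0.0018 -0.0039
-0.0023 -0.0036
-0.0028 -0.0033
```

```bash
python3 -m jog '[{"tx":0.0025,"ty":-0.0037,"tz":0,"ax":0,"ay":0,"az":0},{"tx":0.0018,"ty":-0.0039,"tz":0,"ax":0,"ay":0,"az":0},{"tx":0.0013,"ty":-0.0041,"tz":0,"ax":0,"ay":0,"az":0},{"tx":0.0006,"ty":-0.0043,"tz":0,"ax":0,"ay":0,"az":0},{"tx":0,"ty":-0.0043,"tz":0,"ax":0,"ay":0,"az":0},{"tx":-0.0006,"ty":-0.0043,"tz":0,"ax":0,"ay":0,"az":0},{"tx":-0.0012,"ty":-0.0041,"tz":0,"ax":0,"ay":0,"az":0},{"tx":-0.0018,"ty":-0.0039,"tz":0,"ax":0,"ay":0,"az":0},{"tx":-0.0023,"ty":-0.0036,"tz":0,"ax":0,"ay":0,"az":0},{"tx":-0.0028,"ty":-0.0033,"tz":0,"ax":0,"ay":0,"az":0}]'
python3 -m jog '[{"tx":0,"ty":0,"tz":0,"ax":0,"ay":0,"az":0},{"tx":0,"ty":0,"tz":0,"ax":0,"ay":0,"az":0}]'
python3 - <<'E'
from h import *
p,d=bot.capture("scene")
crop(p,"pics/s3.png",235,140,305,205,8)
print(bot.observe()["tool_pos"])
E
```

```text
time: 5.75
tool_pos: [574.3, 202.2, 35.9]
ee_rot: [1.13, 2.931, 0.001]
wrist_force: [0.5, 4.0, 3.2]
opening: 0.146
time: 6.0
tool_pos: [574.3, 202.0, 35.9]
ee_rot: [1.13, 2.931, -0.001]
wrist_force: [0.2, -0.8, 5.8]
opening: 0.149
[574.27 202.01  35.87]
```

View pics/s3.png

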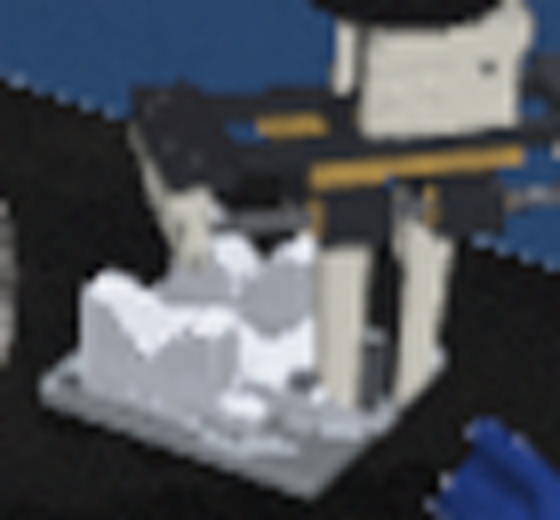

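```bash
python3 -m jog '[{"tx":0,"ty":0,"tz":0,"ax":0,"ay":0,"az":0},{"tx":0,"ty":0,"tz":0,"ax":0,"ay":0,"az":0},{"tx":0,"ty":0,"tz":0,"ax":0,"ay":0,"az":0},{"tx":0,"ty":0,"tz":-0.015,"ax":0,"ay":0,"az":0},{"tx":0,"ty":0,"tz":-0.03,"ax":0,"ay":0,"az":0},{"tx":0,"ty":0,"tz":-0.04,"ax":0,"ay":0,"az":0},{"tx":0,"ty":0,"tz":-0.025,"ax":0,"ay":0,"az":0}]' 0 20
python3 plan.py 531.2 419.9 140 29.2 6
```

```text
time: 6.92
tool_pos: [574.5, 202.5, 149.0]
ee_rot: [1.129, 2.929, 0.002]
wrist_force: [-0.5, 0.9, -0.1]
opening: 0.499
pos [574.54 202.52 148.96] head 47.844257308898364 tool z [ 0.  0. -1.] t 6.925 F [-0.48  0.91 -0.1 ] open 0.49924212742002516
[{"tx": 0.03, "ty": 0.022, "tz": 0.001, "ax": 0, "ay": 0, "az": 0.054}, {"tx": 0.031, "ty": 0.02, "tz": 0.001, "ax": 0, "ay": 0, "az": 0.054}, {"tx": 0.032, "ty": 0.019, "tz": 0.001, "ax": 0, "ay": 0, "az": 0.054}, {"tx": 0.033, "ty": 0.017, "tz": 0.001, "ax": 0, "ay": 0, "az": 0.054}, {"tx": 0.034, "ty": 0.015, "tz": 0.001, "ax": 0, "ay": 0, "az": 0.054}, {"tx": 0.034, "ty": 0.013, "tz": 0.001, "ax": 0, "ay": 0, "az": 0.054}]
```

```bash
python3 -m jog '[{"tx":0.030,"ty":0.022,"tz":0.001,"ax":0,"ay":0,"az":0.054},{"tx":0.031,"ty":0.020,"tz":0.001,"ax":0,"ay":0,"az":0.054},{"tx":0.032,"ty":0.019,"tz":0.001,"ax":0,"ay":0,"az":0.054},{"tx":0.033,"ty":0.017,"tz":0.001,"ax":0,"ay":0,"az":0.054},{"tx":0.034,"ty":0.015,"tz":0.001,"ax":0,"ay":0,"az":0.054},{"tx":0.034,"ty":0.013,"tz":0.001,"ax":0,"ay":0,"az":0.054}]' -0.3 20
python3 - <<'E'
from h import *
th=.51;u=np.array([-np.sin(th),np.cos(th)]);w=np.array([np.cos(th),np.sin(th)])
for n in("top","scene"):
    d=np.load(n+"0.npy");P=pd(n,d);D=P[...,:2]-[531.2,419.9];a=D@w;b=D@u
    print(n)
    for lo in range(-60,60,8):
        m=(d>0)&(a>=lo)&(a<lo+8)&(abs(b)<12)&(P[...,2]<80)
        print(lo,m.sum(),P[m][:,2].min() if m.any() else 0,np.median(P[m][:,2]) if m.any() else 0,P[m][:,2].max() if m.any() else 0)
p,_=bot.capture("scene");crop(p,"pics/s4.png",215,160,305,265,6)
q,_=bot.capture("top");crop(q,"pics/t4.png",160,160,280,260,6)
E
python3 plan.py 531.2 419.9 60 29.2 4
```

```text
time: 7.68
tool_pos: [529.6, 421.2, 140.9]
ee_rot: [1.59, 2.709, 0.001]
wrist_force: [-0.2, -1.1, 0.0]
opening: 0.654
top
-60 27 -4.164688552944426 -0.02385280928820066 5.0612879135287585
-52 29 -3.5336242960665913 -0.07593128117105152 3.709402025411464
-44 30 -3.8113551650419595 1.1750717131727697 4.210881590273857
-36 30 -4.079489761685863 5.57858717920476 10.698259510281787
-28 27 4.674309190868598 8.434681033968218 12.998824811581926
-20 43 5.825229780917198 51.40746088580545 58.772724024519675
-12 33 55.36880047954401 61.1224794027861 66.17783588081556
-4 33 60.15644538256629 63.22275496668385 67.13847325632389
4 30 56.103781668066176 60.01255427690808 63.60326011994971
12 14 44.79355630078635 53.23642188842712 55.73345695022135
20 25 4.575454883372458 7.716790465099848 12.772105444882072
28 24 -2.0246366908666005 2.944783753634397 11.200046883000141
36 26 -3.8613549058902663 -0.9144066764603167 4.141495214610586
44 28 -3.0122993418040096 -0.18760284346308254 3.376605466637784
52 29 -3.0441142693009624 -0.3271499923848751 3.5282281252652865
scene
-60 18 -3.8086533101181885 -1.05
[... 689 characters left out ...]
01781395 10.231507836944047
36 15 -2.8920096153367467 -0.691708474938082 1.1130900103953536
44 17 -2.6649102084312517 -1.2890857539297258 0.17297973934194033
52 15 -3.2557008010608115 -1.1539354273764957 0.3312642991422763
pos [528.98 422.63 140.39] head 29.33226731903638 tool z [ 0.  0. -1.] t 7.775 F [-0.9   0.41 -0.11] open 0.6480743731606591
[{"tx": -0.0009, "ty": 0.0001, "tz": 0.0201, "ax": 0.0001, "ay": -0.0001, "az": 0.0006}, {"tx": -0.0009, "ty": 0.0001, "tz": 0.0201, "ax": 0.0001, "ay": -0.0001, "az": 0.0006}, {"tx": -0.0009, "ty": 0.0001, "tz": 0.0201, "ax": 0.0001, "ay": -0.0001, "az": 0.0006}, {"tx": -0.0009, "ty": 0.0001, "tz": 0.0201, "ax": 0.0001, "ay": -0.0001, "az": 0.0006}]
```

View pics/s4.png

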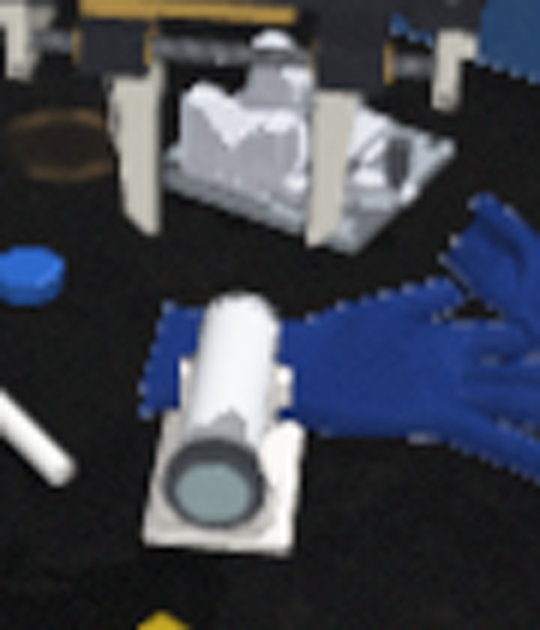

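View pics/t4.png

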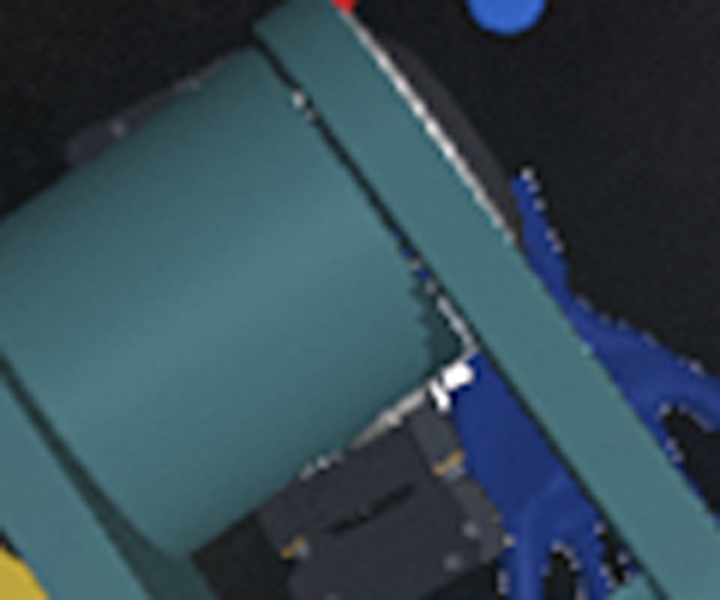

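```bash
python3 -m jog '[{"tx":-0.001,"ty":0,"tz":0.025,"ax":0,"ay":0,"az":0},{"tx":-0.001,"ty":0,"tz":0.03,"ax":0,"ay":0,"az":0},{"tx":0,"ty":0,"tz":0.025,"ax":0,"ay":0,"az":0},{"tx":0,"ty":0,"tz":0.02,"ax":0,"ay":0,"az":0},{"tx":0,"ty":0,"tz":0.012,"ax":0,"ay":0,"az":0},{"tx":0,"ty":0,"tz":0,"ax":0,"ay":0,"az":0},{"tx":0,"ty":0,"tz":0,"ax":0,"ay":0,"az":0}]'
python3 plan.py 531.2 419.9 26 29.2 1
```

```text
time: 8.65
tool_pos: [531.3, 418.4, 28.7]
ee_rot: [1.588, 2.71, 0.002]
wrist_force: [0.6, -0.0, 0.8]
opening: 0.653
pos [531.32 418.45  28.68] head 29.282559709342156 tool z [ 0.  0. -1.] t 8.65 F [ 0.58 -0.04  0.75] open 0.6530143608801369
[{"tx": 0.0013, "ty": 0.0006, "tz": 0.0027, "ax": 0.0012, "ay": -0.0001, "az": 0.0014}]
```

```bash
python3 -m jog '[{"tx":0.001,"ty":0.0005,"tz":0.002,"ax":0,"ay":0,"az":0.001},{"tx":0,"ty":0,"tz":0,"ax":0,"ay":0,"az":0},{"tx":0,"ty":0,"tz":0,"ax":0,"ay":0,"az":0},{"tx":0,"ty":0,"tz":0,"ax":0,"ay":0,"az":0},{"tx":0,"ty":0,"tz":0,"ax":0,"ay":0,"az":0}]' 1 20
python3 -m jog '[{"tx":0,"ty":0,"tz":0,"ax":0,"ay":0,"az":0},{"tx":0,"ty":0,"tz":0,"ax":0,"ay":0,"az":0}]' 1 40
python3 plan.py 531.2 419.9 26 29.2 1
```

```text
time: 9.28
tool_pos: [531.1, 419.5, 25.9]
ee_rot: [1.589, 2.71, 0.001]
wrist_force: [1.4, 2.0, 1.5]
opening: 0.38
time: 9.52
tool_pos: [531.1, 419.4, 25.9]
ee_rot: [1.589, 2.71, 0.001]
wrist_force: [2.2, 1.9, 2.5]
opening: 0.38
pos [531.08 419.45  25.92] head 29.221202822658906 tool z [ 0.  0. -1.] t 9.525 F [2.24 1.94 2.51] open 0.3797472401349731
[{"tx": 0.0003, "ty": 0.0003, "tz": -0.0001, "ax": 0.0006, "ay": -0.0001, "az": 0.0004}]
```

```bash
python3 -m jog '[{"tx":0,"ty":0,"tz":-0.01,"ax":0,"ay":0,"az":0},{"tx":0,"ty":0,"tz":-0.02,"ax":0,"ay":0,"az":0},{"tx":0,"ty":0,"tz":-0.03,"ax":0,"ay":0,"az":0},{"tx":0,"ty":0,"tz":-0.03,"ax":0,"ay":0,"az":0},{"tx":0,"ty":0,"tz":-0.02,"ax":0,"ay":0,"az":0},{"tx":0,"ty":0,"tz":-0.01,"ax":0,"ay":0,"az":0},{"tx":0,"ty":0,"tz":0,"ax":0,"ay":0,"az":0},{"tx":0,"ty":0,"tz":0,"ax":0,"ay":0,"az":0}]'
python3 plan.py 665.3 183.4 146 3.44 10
```

```text
time: 10.52
tool_pos: [530.5, 419.1, 144.4]
ee_rot: [-1.589, -2.709, 0.002]
wrist_force: [0.2, 0.0, -2.4]
opening: 0.374
pos [530.54 419.06 144.36] head 29.219925190341336 tool z [-0. -0. -1.] t 10.525 F [ 0.23  0.03 -2.37] open 0.37433269799069957
[{"tx": -0.027, "ty": 0, "tz": 0, "ax": 0, "ay": 0, "az": 0.045}, {"tx": -0.027, "ty": 0.001, "tz": 0, "ax": 0, "ay": 0, "az": 0.045}, {"tx": -0.027, "ty": 0.003, "tz": 0, "ax": 0, "ay": 0, "az": 0.045}, {"tx": -0.027, "ty": 0.004, "tz": 0, "ax": 0, "ay": 0, "az": 0.045}, {"tx": -0.027, "ty": 0.005, "tz": 0, "ax": 0, "ay": 0, "az": 0.045}, {"tx": -0.026, "ty": 0.006, "tz": 0, "ax": 0, "ay": 0, "az": 0.045}, {"tx": -0.026, "ty": 0.007, "tz": 0, "ax": 0, "ay": 0, "az": 0.045}, {"tx": -0.026, "ty": 0.009, "tz": 0, "ax": 0, "ay": 0, "az": 0.045}, {"tx": -0.025, "ty": 0.01, "tz": 0, "ax": 0, "ay": 0, "az": 0.045}, {"tx": -0.025, "ty": 0.011, "tz": 0, "ax": 0, "ay": 0, "az": 0.045}]
```

```bash
python3 - <<'E'
from h import *
p,d=bot.capture("top");np.save("top5.npy",d);cv2.imwrite("pics/t5f.png",p)
crop(p,"pics/t5.png",270,140,350,215,8)
q,_=bot.capture("scene");crop(q,"pics/s5.png",215,120,305,225,6)
E
```

```text
(no output)
```

View pics/t5.png

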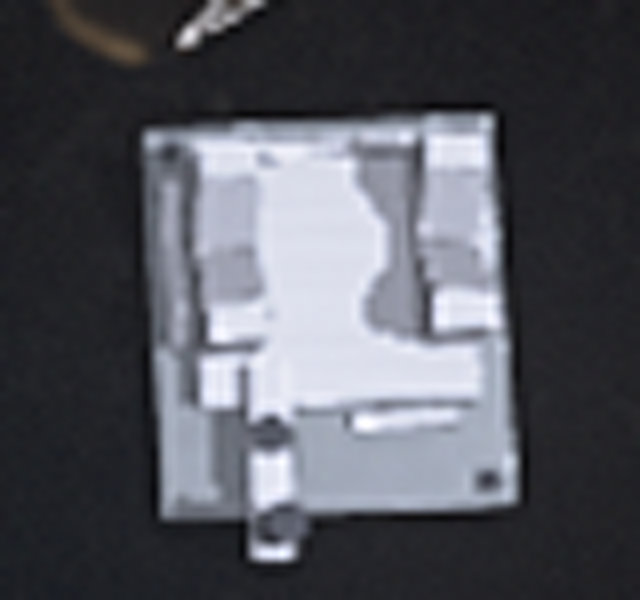

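View pics/s5.png

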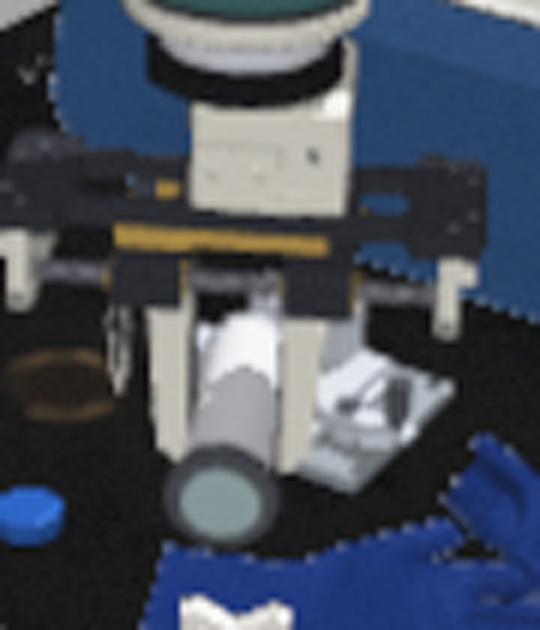

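```bash
python3 - <<'E'
from h import *
p=cv2.imread("pics/t5f.png")
f=np.array([665.3,183.4]);t=.06
R=np.array([[np.cos(t),-np.sin(t)],[np.sin(t),np.cos(t)]])
def L(u,v,z): return R.T@(pz("top",u/8+269.6,v/8+139.6,z)[:2]-f)
for n,u,v,z in(("apexL",230,246,32),("apexR",455,239,32),("foot near L",203,407,20),("foot near R",482,395,20),("land near bottom L",230,341,52),("land near R",465,330,52),("land far L",230,140,52),("land far R",455,130,52)): print(n,L(u,v,z))
# profile along columns
for c in(298,328):
    print(c,p[155:188,c-1:c+2,1].mean(1).astype(int))
# depth V fit in fixture frame
d=np.load("top0.npy");P=pd("top",d);Q=(P[...,:2]-f)@R;z=P[...,2]
for s in(-1,1):
    m=(d>0)&(abs(Q[...,1]-s*36)<8)&(abs(Q[...,0])<20)
    x=Q[m][:,0];zz=z[m]
    from scipy.optimize import least_squares
    g=least_squares(lambda k:k[1]+abs(x-k[0])-zz,[0,32],loss='soft_l1');print(s,m.sum(),g.x,np.std(g.fun))
E
```

```text
apexL [ 1.41 33.98]
apexR [  0.5  -38.82]
foot near L [-49.02  44.3 ]
foot near R [-49.14 -46.53]
land near bottom L [-32.26  38.39]
land near R [-32.05 -36.01]
land far L [32.12 34.57]
land far R [ 32.23 -37.19]
298 [ 84 144 198 232 222 225 220 190 181 182 184 184 184 185 187 178 161 160
 162 162 163 160 174 213 229 229 238 208 114 197 230 214 217]
328 [152 164 232 226 230 218 174 186 186 186 185 185 187 187 189 178 157 161
 161 160 165 211 234 224 230 212 123 141 212 222 221 225 224]
-1 100 [-0.48 31.25] 2.1576682747530826
1 100 [-0.28 31.92] 2.202867866966811
```

```bash
python3 -m jog '[{"tx":-0.027,"ty":0,"tz":0,"ax":0,"ay":0,"az":0.045},{"tx":-0.027,"ty":0.001,"tz":0,"ax":0,"ay":0,"az":0.045},{"tx":-0.027,"ty":0.003,"tz":0,"ax":0,"ay":0,"az":0.045},{"tx":-0.027,"ty":0.004,"tz":0,"ax":0,"ay":0,"az":0.045},{"tx":-0.027,"ty":0.005,"tz":0,"ax":0,"ay":0,"az":0.045},{"tx":-0.026,"ty":0.006,"tz":0,"ax":0,"ay":0,"az":0.045},{"tx":-0.026,"ty":0.007,"tz":0,"ax":0,"ay":0,"az":0.045},{"tx":-0.026,"ty":0.009,"tz":0,"ax":0,"ay":0,"az":0.045},{"tx":-0.025,"ty":0.010,"tz":0,"ax":0,"ay":0,"az":0.045},{"tx":-0.025,"ty":0.011,"tz":0,"ax":0,"ay":0,"az":0.045}]'
python3 -m jog '[{"tx":0,"ty":0,"tz":0,"ax":0,"ay":0,"az":0},{"tx":0,"ty":0,"tz":0,"ax":0,"ay":0,"az":0},{"tx":0,"ty":0,"tz":0,"ax":0,"ay":0,"az":0}]'
python3 plan.py 665.3 183.4 70 3.44 4
python3 - <<'E'
from h import *
p,d=bot.capture("top");crop(p,"pics/t6.png",260,120,360,215,6)
q,_=bot.capture("scene");crop(q,"pics/s6.png",215,105,305,210,6)
E
```

```text
time: 11.88
tool_pos: [665.2, 182.6, 144.9]
ee_rot: [-2.155, -2.285, 0.001]
wrist_force: [-0.1, 0.4, -3.5]
opening: 0.377
time: 12.25
tool_pos: [664.6, 184.2, 145.5]
ee_rot: [-2.152, -2.288, 0.0]
wrist_force: [-0.9, 0.9, -3.4]
opening: 0.384
pos [664.62 184.2  145.48] head 3.5009806740796874 tool z [-0.  0. -1.] t 12.25 F [-0.94  0.89 -3.39] open 0.3843058386215021
[{"tx": -0.0002, "ty": 0.0002, "tz": 0.0189, "ax": -0.0001, "ay": 0, "az": 0.0003}, {"tx": -0.0002, "ty": 0.0002, "tz": 0.0189, "ax": -0.0001, "ay": 0, "az": 0.0003}, {"tx": -0.0002, "ty": 0.0002, "tz": 0.0189, "ax": -0.0001, "ay": 0, "az": 0.0003}, {"tx": -0.0002, "ty": 0.0002, "tz": 0.0189, "ax": -0.0001, "ay": 0, "az": 0.0003}]
```

View pics/s6.png

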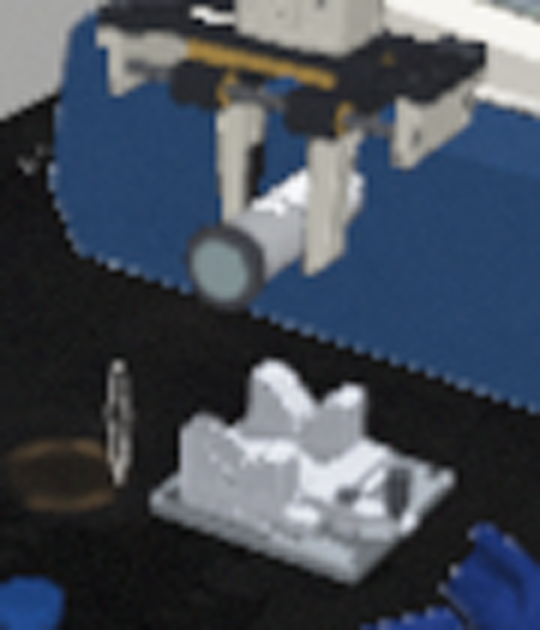

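View pics/t6.png

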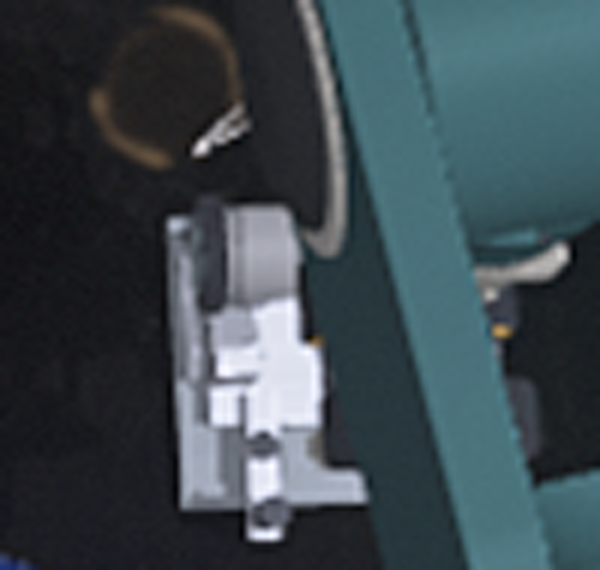

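```bash
python3 - <<'E'
from h import *
s=bot.observe()["tool_pos"]
t=.06;u=np.array([-np.sin(t),np.cos(t),0]);w=np.array([np.cos(t),np.sin(t),0]);c=np.array([664.6,184.2,145.5+19.1])
o=[]
for n,b,f in(("top",(260,120),"t6"),("scene",(215,105),"s6")):
    im=cv2.imread(f"pics/{f}.png")
    for T,r in((-54,18),(54,22),(64,22),(64,15)):
        a=(proj(n,np.array([c+u*T+r*(w*np.cos(q)+np.array([0,0,1])*np.sin(q)) for q in np.linspace(0,6.29,40)]))-b+.5)*6
        cv2.polylines(im,[a.astype(int)],False,(0,0,255),1)
    o.append(im[50:400,100:450] if n=="top" else im[100:450,150:500])
cv2.imwrite("pics/ov6.png",cv2.resize(np.hstack(o),(800,400)))
E
```

```text
(no output)
```

View pics/ov6.png

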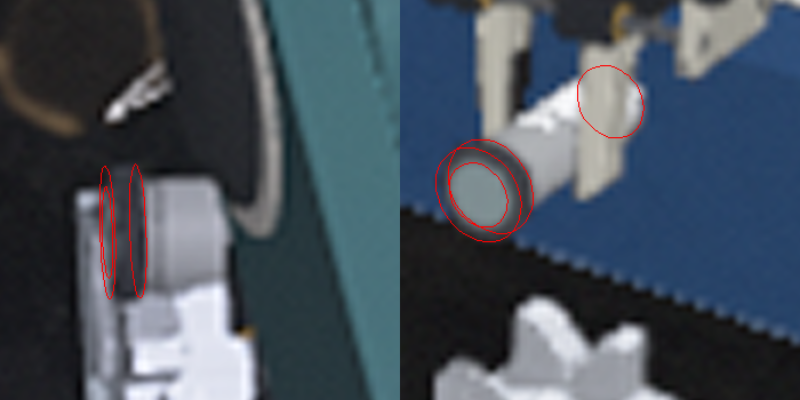

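```bash
python3 -m jog '[{"tx":0.001,"ty":0.0005,"tz":0.015,"ax":0,"ay":0,"az":0.001},{"tx":0.001,"ty":0,"tz":0.02,"ax":0,"ay":0,"az":0},{"tx":0,"ty":0,"tz":0.02,"ax":0,"ay":0,"az":0},{"tx":0,"ty":0,"tz":0.02,"ax":0,"ay":0,"az":0},{"tx":0,"ty":0,"tz":0.012,"ax":0,"ay":0,"az":0},{"tx":0,"ty":0,"tz":0.004,"ax":0,"ay":0,"az":0},{"tx":0,"ty":0,"tz":0,"ax":0,"ay":0,"az":0},{"tx":0,"ty":0,"tz":0,"ax":0,"ay":0,"az":0},{"tx":0,"ty":0,"tz":0,"ax":0,"ay":0,"az":0}]'
python3 plan.py 665.3 184.5 45 3.44 1
python3 - <<'E'
from h import *
p,d=bot.capture("top");crop(p,"pics/t7.png",260,120,360,215,6)
q,_=bot.capture("scene");crop(q,"pics/s7.png",225,125,305,205,7)
E
```

```text
time: 13.48
tool_pos: [665.6, 185.6, 55.3]
ee_rot: [2.155, 2.286, 0.001]
wrist_force: [0.4, 0.1, -2.8]
opening: 0.376
pos [665.65 185.59  55.33] head 3.3810556951048722 tool z [ 0.  0. -1.] t 13.475 F [ 0.39  0.08 -2.84] open 0.37561728492965735
[{"tx": -0.0011, "ty": -0.0004, "tz": 0.0103, "ax": 0.0009, "ay": -0.0002, "az": -0.001}]
```

View pics/s7.png

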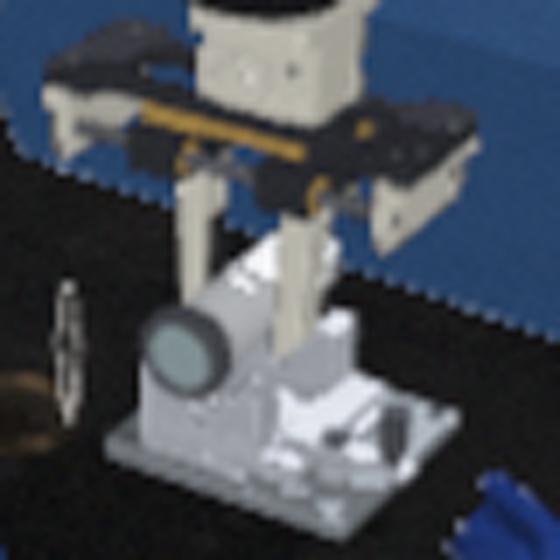

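View pics/t7.png

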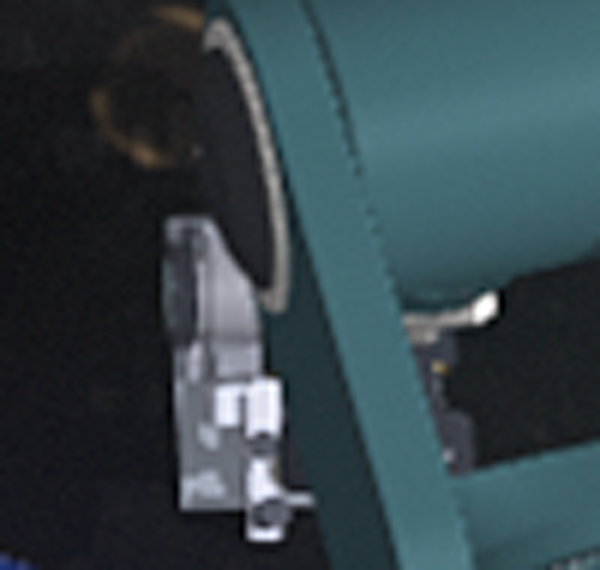

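```bash
python3 - <<'E'
from h import *
f=np.array([665.3,183.4]);t=.06
R=np.array([[np.cos(t),-np.sin(t)],[np.sin(t),np.cos(t)]])
for u,v in((164,280),(196,280)): print(R.T@(pz("top",u/6+259.6,v/6+119.6,76)[:2]-f))
E
python3 -m jog '[{"tx":0,"ty":0,"tz":0.004,"ax":0,"ay":0,"az":0},{"tx":0,"ty":0,"tz":0.004,"ax":0,"ay":0,"az":0},{"tx":0,"ty":0,"tz":0.003,"ax":0,"ay":0,"az":0},{"tx":0,"ty":0,"tz":0.002,"ax":0,"ay":0,"az":0},{"tx":0,"ty":0,"tz":0,"ax":0,"ay":0,"az":0},{"tx":0,"ty":0,"tz":0,"ax":0,"ay":0,"az":0}]'
```

```text
[ 5.48 67.37]
[ 4.9  54.17]
time: 14.32
tool_pos: [665.4, 185.5, 41.8]
ee_rot: [2.155, 2.286, 0.0]
wrist_force: [-0.2, 0.4, -2.5]
opening: 0.377
```

```bash
for i in 1; do python3 -m jog '[{"tx":0,"ty":0,"tz":0.001,"ax":0,"ay":0,"az":0},{"tx":0,"ty":0,"tz":0.001,"ax":0,"ay":0,"az":0},{"tx":0,"ty":0,"tz":0,"ax":0,"ay":0,"az":0}]'; done
python3 -m jog '[{"tx":0,"ty":0,"tz":0.001,"ax":0,"ay":0,"az":0},{"tx":0,"ty":0,"tz":0,"ax":0,"ay":0,"az":0}]'
```

```text
time: 14.7
tool_pos: [665.4, 185.5, 39.6]
ee_rot: [2.155, 2.286, 0.0]
wrist_force: [1.0, -0.6, -2.6]
opening: 0.375
time: 14.95
tool_pos: [665.9, 185.6, 39.1]
ee_rot: [2.155, 2.285, 0.002]
wrist_force: [4.5, -0.0, 1.1]
opening: 0.378
```

```bash
python3 -m jog '[{"tx":0,"ty":0.0006,"tz":0.0005,"ax":0,"ay":0,"az":0},{"tx":0,"ty":0,"tz":0,"ax":0,"ay":0,"az":0},{"tx":0,"ty":0,"tz":0,"ax":0,"ay":0,"az":0}]'
python3 -m jog '[{"tx":0,"ty":0.0002,"tz":0.0004,"ax":0,"ay":0,"az":0},{"tx":0,"ty":0,"tz":0,"ax":0,"ay":0,"az":0},{"tx":0,"ty":0,"tz":0,"ax":0,"ay":0,"az":0}]'
```

```text
time: 15.32
tool_pos: [666.4, 185.6, 38.5]
ee_rot: [2.155, 2.286, 0.001]
wrist_force: [5.1, 0.7, 4.7]
opening: 0.379
time: 15.7
tool_pos: [666.6, 185.6, 38.3]
ee_rot: [2.154, 2.286, 0.001]
wrist_force: [4.9, -0.3, 5.0]
opening: 0.378
```

```bash
python3 -m jog '[{"tx":0,"ty":0.0005,"tz":0.0003,"ax":0,"ay":0,"az":0},{"tx":0,"ty":0,"tz":0,"ax":0,"ay":0,"az":0},{"tx":0,"ty":0,"tz":0,"ax":0,"ay":0,"az":0}]'
python3 -m jog '[{"tx":0,"ty":0.0005,"tz":0.0003,"ax":0,"ay":0,"az":0},{"tx":0,"ty":0,"tz":0,"ax":0,"ay":0,"az":0},{"tx":0,"ty":0,"tz":0,"ax":0,"ay":0,"az":0}]'
```

```text
time: 16.08
tool_pos: [666.7, 185.7, 38.2]
ee_rot: [2.155, 2.286, 0.0]
wrist_force: [-0.5, 0.8, 10.3]
opening: 0.377
time: 16.45
tool_pos: [666.7, 185.7, 38.2]
ee_rot: [-2.154, -2.286, 0.001]
wrist_force: [-6.9, -1.3, 15.3]
opening: 0.379
```

```bash
python3 -m jog '[{"tx":0,"ty":-0.0005,"tz":-0.0002,"ax":0,"ay":0,"az":0},{"tx":0,"ty":0,"tz":0,"ax":0,"ay":0,"az":0},{"tx":0,"ty":0,"tz":0,"ax":0,"ay":0,"az":0},{"tx":0,"ty":0,"tz":0,"ax":0,"ay":0,"az":0}]'
python3 -c "
from h import *
s=bot.observe();print(s['wrist_force'],s['wrist_torque'],s['tool_pos'])
p,d=bot.capture('top');crop(p,'pics/t8.png',260,120,360,215,6)
q,_=bot.capture('scene');crop(q,'pics/s8.png',225,125,305,205,7)
s=bot.observe();print(s['wrist_force'],s['wrist_torque'],s['tool_pos'])"
```

```text
time: 16.95
tool_pos: [666.7, 185.6, 38.2]
ee_rot: [2.155, 2.286, 0.0]
wrist_force: [-1.5, -1.0, 10.5]
opening: 0.377
[-1.46 -1.02 10.45] [-0.14  0.11  0.02] [666.67 185.65  38.22]
[-2.01 -0.51 10.5 ] [-0.17  0.13  0.05] [666.67 185.66  38.19]
```

View pics/s8.png

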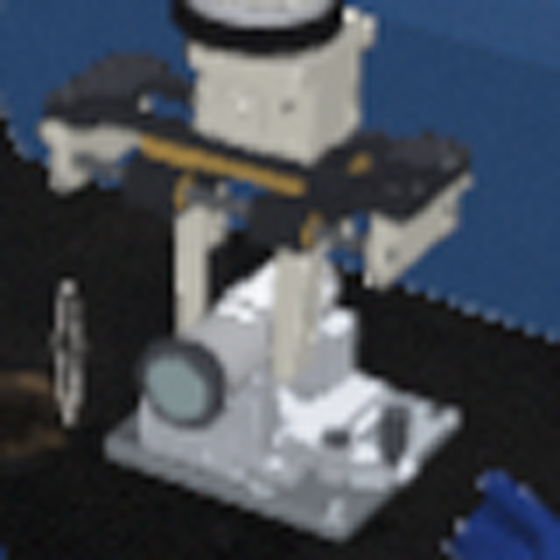

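View pics/t8.png

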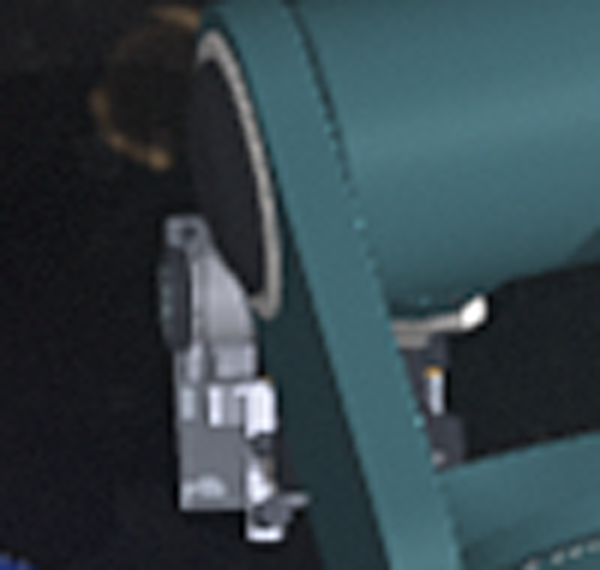

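```bash
python3 -m jog '[{"tx":0,"ty":-0.0001,"tz":0,"ax":0,"ay":0,"az":0},{"tx":0,"ty":0,"tz":0,"ax":0,"ay":0,"az":0},{"tx":0,"ty":0,"tz":0,"ax":0,"ay":0,"az":0},{"tx":0,"ty":0,"tz":0,"ax":0,"ay":0,"az":0}]'
python3 -m jog '[{"tx":0,"ty":0,"tz":0,"ax":0,"ay":0,"az":0},{"tx":0,"ty":0,"tz":0,"ax":0,"ay":0,"az":0},{"tx":0,"ty":0,"tz":0,"ax":0,"ay":0,"az":0},{"tx":0,"ty":0,"tz":0,"ax":0,"ay":0,"az":0},{"tx":0,"ty":0,"tz":0,"ax":0,"ay":0,"az":0},{"tx":0,"ty":0,"tz":0,"ax":0,"ay":0,"az":0},{"tx":0,"ty":0,"tz":0,"ax":0,"ay":0,"az":0},{"tx":0,"ty":0,"tz":0,"ax":0,"ay":0,"az":0}]'
python3 - <<'E'
from h import *
f=np.array([665.3,183.4]);t=.06
R=np.array([[np.cos(t),-np.sin(t)],[np.sin(t),np.cos(t)]])
for u,v in((158,300),(190,300)): print(R.T@(pz("top",u/6+259.6,v/6+119.6,59)[:2]-f))
E
```

```text
time: 17.55
tool_pos: [666.7, 185.6, 38.2]
ee_rot: [2.155, 2.286, 0.001]
wrist_force: [-0.9, -1.2, 10.7]
opening: 0.383
time: 18.55
tool_pos: [666.7, 185.6, 38.2]
ee_rot: [2.155, 2.286, 0.001]
wrist_force: [-0.9, -0.7, 10.4]
opening: 0.38
[ 0.15 68.61]
[-0.44 55.2 ]
```

```bash
python3 -c "
from cell import bot
bot.sign_off();s=bot.observe();print(s['time'],s['tool_pos'],s['wrist_force'],s['opening'])"
```

```text
the job is handed in; nothing more can be done
the job is handed in; nothing more can be done
```

I turned the turnbutton to its stop and laid the lens barrel in the V with its collar hanging past the +y end. I handed the job in at about 18.6 s, still gripping and pressing. Hand-in gives no verdict, and I could not read the state afterwards.

- **Turnbutton:** I moved the knob by its grip to about 1.55 rad. The pictures show the nose over the V-block's foot and the block still in its seat.
- **Seating:** The barrel first touched only the turnbutton-side face, so I shifted about 1.5 mm towards +x until the sideways force dropped. The TCP stopped at z = 38.2 mm, against 38.4 mm expected for a seated barrel.
- **Force:** Over the last second the wrist read a steady 10.4–10.7 N upward, with about 1 N sideways. I estimate more than 6 N on each side of the V, but that is calculated, not measured per face. The grip was set to 40 N with the jaws at about 35 mm.
- **Position along the V:** The last picture puts the barrel +1 to +3 mm from the middle. An earlier picture from higher up showed it about 3.5 mm towards −y, so I shifted it +2 mm; both are within the 10 mm allowed.
- **Bystanders:** I kept clear of them, and those visible in the cropped pictures had not moved. I did not measure all five again at the end.

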